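# Hang the solar filter cell on its safety peg

## Robot

A 6-joint arm with a two-finger parallel gripper is mounted at the origin on the work surface. World frame = base frame: x ahead of the robot, y to its left, z up, the work surface at z = 0. Lengths are in m, angles in rad, forces in N, time in s.
With the tool pointing down it reaches from about 0.425 to 1.125 m from the base axis. Payload 14.9 kg.
Tool frame: the origin (TCP) lies midway between the tips of the shut fingers; the grasp point (between the pads) lies 19 mm behind it; z points along the fingers, y is the line along which they close (so a half turn about z gives the same grasp; the last joint's range is limited). The gripper opens to 91 mm and grips with 3 to 60 N. Pads are 32 mm wide; open, the fingers measure 118 mm over their backs; the gripper's body (76 mm by 178 mm) begins 60 mm behind the grasp point.
Start: joints at [-1.348, 0.379, 1.734, -0, 1.028, -0.033], TCP at [0.177, -0.677, 0.192] pointing down, gripper open.
Joint ranges: [-2.77, 2.77], [-0.74, 2.19], [0, 2.66], [-1.06, 4.2], [0.31, 2.87], [-3.08, 3.08]. Speed limits (rad/s): [1.89, 1.89, 2.39, 3.14, 3.14, 3.14].

## Interface

Orientations are given as [roll, pitch, yaw] about the fixed x, y, z axes, in that order (R = Rz(yaw) Ry(pitch) Rx(roll)).
In Python, from cell import monitor, get_image, job, outline_of, spot_point gives the robot as it stands.
- The arm moves only by the tool send_rows, never from a script. Its argument "rows" is a list that holds one entry, the list of rows, each a list of 7 numbers: the turn, a rotation vector about the tool's x, y, z as a fraction of full scale, then the shift along the tool's x, y, z as a fraction of full scale, then the gripper command: -1 is fully open, 1 is shut, values between are in proportion. In form: [[[wx, wy, wz, dx, dy, dz, fingers], ...]]. A call has 1 to 8 rows; each row is the pose to reach, as a shift and turn from the pose commanded when the call began, along the tool's axes at that moment; what a row does not reach only later rows make up. Full scale, the value 1, is 0.5 m for a shift and pi/2 rad for a turn. A row lasts 1/8 s, in which the tool goes at most 62.5 mm and 10.7 degrees, less where a joint would pass 70% of its speed; a pose out of reach is approached as far as the arm can. A call with a number of a shift or a turn outside -1 to 1 is refused whole. A call with a gripper value outside its range is refused whole. The fingers move at their own pace and stop on an object; "grip_force" is the grip in N (left out, the last holds). Time passes only in rows, so rows that repeat a pose let the fingers close. It gives the time, the measured TCP pose, the force, the opening and the grip force at its end, in the units of the state.
- monitor.get_obs(): the state, without advancing time (a new reading comes with each control period).
- get_image(name): name is "scene" or "side" or "wrist"; returns a dict with "img" (480x640x3 uint8, red, green, blue), "fx", "fy", "cx", "cy" (pixels), "T" (4x4, takes a point from camera to world coordinates). Camera axes: x right, y up, looking along -z (the intrinsics and any distortion apply to the point x, -y, -z); pixel columns grow to the right and rows downward; lengths in m; the calibration is good to about 2 mm. A picture is of the moment at which its call begins. There is no depth.
- job.sign_off(): hands the job in; it is judged then, once.
Trained networks look in a picture, given as the dict that the camera call returned (one of the last four; its "shot" number tells which), for a name from the list of things; names that differ only in an ending like _2 or _b are one class to them, and where a whole thing is asked for, a point or a joint stands for the part that bears it (a point fixed in the world has none). Each returns a list of dicts, best first, with "p" (0 to 1); they miss things now and then, are a little off and sometimes report something else, mostly with a low value. They report only what shows in the picture. A call takes as long as a camera call. They do not tell look-alikes from the thing itself.
- outline_of(picture, target): "mask" (480x640 bool, what is visible of it) and "pixel" ([column, row] in pixels, amid what is visible of it).
- spot_point(picture, target): "pixel" ([column, row] in pixels: a listed point, or the origin of a listed thing).
The state is a dict: "time_s": time; "q": joint angles; "joint_vel": joint speeds; "joint_efforts": joint torques, N m; "position": TCP position; "orientation": TCP orientation; "ft_force": force on the tool from outside, world axes, zero at the start; "torque": the same for the moment, N m; "width": opening from 0.0 (shut) to 1.0 (fully open); "grasp_force": force on a finger pad.
Only numpy, scipy, OpenCV 4.12 (cv2) and the standard library are available. Lean on these libraries where they do the work, as an engineer would, in place of code of your own. Each camera call takes 0.05 s, during which the arm holds its last target. There are 200 camera calls.

## Task

Put the solar filter away: lift the smoky glass filter cell out of its wooden rack, keep it upright, and hang it by its eye on the steel peg of the green stand. Once it hangs there, let go and swing the stand's gate (red knob) fully shut across the end of the peg so the cell cannot slip off. Leave the adapter, lens cap and thumb knob where they are.

Things in the scene. Friction and masses are not known exactly. Their poses are not given: they have to be found in the camera images.
- filter_glass (a point): Centre of the smoky glass of the solar filter cell, one rigid upright piece of about 180 g: a black round frame 80 mm across, 12 mm thick, a 44 mm wide foot below it, and on top a flat aluminium tab 8 mm thick, 40 mm wide, with a round eye. x is square to glass and tab (the eye's axis), y along their width, z up. 40 mm above the cell's underside. Starts loose in the rack's slot.
- filter_grip (a point): Where to grasp the filter cell: the middle of the solid upper part of its silver tab (8 mm thick in x, 40 mm wide in y). 136 mm above the cell's underside, 19 mm below the tab's top edge; the solid tab runs from 24 mm below this point to 19 mm above it. Axes as filter_glass.
- filter_eye (a point): Centre of the eye, a through hole of 18 mm diameter along x in the filter cell's tab: 33 mm straight below filter_grip, 103 mm above the cell's underside, 52 mm below the tab's top edge. Axes as filter_glass.
- rack: Fixed dark wooden rack, 75 x 124 x 36 mm high, origin at the centre of its underside. Its slot runs along y: 14 mm wide in x, 92 mm long, floor 12 mm above the bench, open at the top. The cell lifts straight up out of it.
- peg_mid (a point): Point on the axis of the level steel peg (9 mm diameter, axis 135 mm above the bench) of the fixed green stand (base 150 x 150 mm). x along the peg to its free end, y level, z up. The peg starts at an upright post 43 mm behind this point (-x; the post rises 10 mm above the peg's axis) and ends 55 mm ahead (+x). When the cell hangs, its eye's centre is about 4 mm below the axis.
- peg_tip (a point): Centre of the peg's free end, 55 mm along +x from peg_mid. Axes as there.
- gate_pivot (a point): Point on the gate's vertical pivot, in the plane of the peg's axis: 64 mm along x and 75 mm along y (to the side) from peg_mid. Axes as peg_mid (does not turn with the gate).
- gate_knob (a point): Centre of the gate's upright red knob, a pin 14 mm in diameter, top 14 mm above this point; 22 mm below this point begins the level aluminium arm it stands on (8 mm wide, 10 mm high, level with the peg). The knob is 80 mm from the pivot; this point is 27 mm higher than the peg's axis. Axes turn with the gate: the arm runs from the pivot along -y.
- gate (a joint): Angle of the gate in rad. 0 = shut against its stop: the arm lies across the peg's free end, the knob 80 mm from gate_pivot along its -y. It grows as the gate opens, the knob going towards +x (away from the post); 1.57 = arm parallel to the peg. A stiff pivot keeps it where it is left; about 1 N at the knob turns it.
- adapter: Silver two-inch adapter, a loose ring 58 mm across and 36 mm high; origin at the centre of its underside. To be left alone.
- cap: Yellow plastic lens cap, loose disc 72 mm across and 18 mm high; origin at the centre of its underside. To be left alone.
- thumbknob: Bronze set-screw thumb knob, loose, 25 mm across and 20 mm high; origin at the centre of its underside. To be left alone.
- clamp: Cast iron bench clamp, fixed, 110 x 90 mm, gripping an upright black drawtube 57 mm across whose top is 168 mm above the bench; origin at the centre of its underside.
Mind the look-alikes: they are no part of the job. Of the things that look like the part that bears filter_glass, the largest one is meant. Of the things shaped like the part that bears peg_mid, the green one is meant.

How it is judged:
By the outcome, as a careful person would: the job done as asked, in the order asked, and still so for the second after the job is handed in, with the robot touching nothing.
It also fails if it takes over 66 s, if anything falls off the work surface, if the arm or the gripper's body presses on something with over 40 N, if the wrist force passes 120 N, or if a joint passes its speed limit or range.

## Working session

There is one attempt and no reset: what is moved stays moved. The work goes in short steps, Python scripts to look and compute and a tool call to move; the robot and the scene stay as the last step left them, time stands still between calls to the robot, and variables do not carry over. Pictures are saved under pics/ and viewed, at most 10 in all, crops included, and the job is handed in when it is done.

Besides the shell and the picture viewer there is one more tool, called after ">>>" by a JSON object that holds its "method" and its "body", one argument or row to a line. send_rows: Moves the arm, as the interface text tells. Shift numbers are shares of 0.5 m and turn numbers shares of pi/2 rad, none past 1 either way. Its arguments: {"type":"object","properties":{"rows":{"type":"array","items":{"type":"array","items":{"type":"array","items":{"type":"number"}}}},"grip_force":{"type":"number"}},"required":["rows"]}

```bash
mkdir -p pics
cat > h.py <<'E'
import numpy as np, cv2
from cell import monitor, get_image, job, outline_of, spot_point
from scipy.spatial.transform import Rotation as R
def ray(p,uv):
    T=np.array(p["T"]); d=np.array([(uv[0]-p["cx"])/p["fx"],-(uv[1]-p["cy"])/p["fy"],-1.])
    d=T[:3,:3]@d; return T[:3,3],d/np.linalg.norm(d)
def tri(rs):
    A=np.zeros((3,3));b=np.zeros(3)
    for o,d in rs:
        P=np.eye(3)-np.outer(d,d);A+=P;b+=P@o
    x=np.linalg.solve(A,b); return x,max(np.linalg.norm((np.eye(3)-np.outer(d,d))@(x-o)) for o,d in rs)
def atz(p,uv,z):
    o,d=ray(p,uv); return o+d*(z-o[2])/d[2]
def proj(p,X):
    T=np.array(p["T"]);c=T[:3,:3].T@(np.array(X)-T[:3,3]); return np.array([p["cx"]+p["fx"]*c[0]/-c[2],p["cy"]-p["fy"]*c[1]/-c[2]])
def save(p,n): cv2.imwrite("pics/"+n,cv2.cvtColor(p["img"],cv2.COLOR_RGB2BGR))
E
python3 - <<'E'
from h import *
s=get_image("scene");d=get_image("side")
save(s,"a.png");save(d,"b.png")
print([k for k in s if k!="img"])
for n in ["filter_glass","filter_grip","filter_eye","rack","peg_mid","peg_tip","gate_pivot","gate_knob","clamp","adapter","cap"]:
    for l,p in(("s",s),("d",d)):
        print(n,l,[(np.round(x["pixel"]).tolist(),round(x["p"],2)) for x in spot_point(p,n)])
o=monitor.get_obs();print(o["position"],o["orientation"])
E
```

```text
['fx', 'fy', 'cx', 'cy', 'T', 'shot']
filter_glass s [([386.0, 186.0], 0.87), ([413.0, 252.0], 0.79), ([412.0, 208.0], 0.68)]
filter_glass d [([288.0, 357.0], 0.92), ([358.0, 374.0], 0.78), ([431.0, 386.0], 0.7)]
filter_grip s [([417.0, 176.0], 0.84), ([413.0, 234.0], 0.84), ([396.0, 167.0], 0.7)]
filter_grip d [([292.0, 324.0], 0.88), ([362.0, 327.0], 0.83), ([435.0, 348.0], 0.65)]
filter_eye s [([392.0, 170.0], 0.93), ([414.0, 240.0], 0.89), ([414.0, 187.0], 0.59)]
filter_eye d [([434.0, 358.0], 0.98), ([292.0, 339.0], 0.81), ([368.0, 344.0], 0.8), ([205.0, 378.0], 0.69)]
rack s [([410.0, 222.0], 0.74)]
rack d [([235.0, 326.0], 0.74), ([301.0, 218.0], 0.6), ([360.0, 403.0], 0.57)]
peg_mid s [([319.0, 235.0], 0.72), ([233.0, 317.0], 0.66), ([261.0, 213.0], 0.56), ([382.0, 322.0], 0.2)]
peg_mid d [([370.0, 223.0], 0.9), ([382.0, 178.0], 0.9), ([262.0, 198.0], 0.68)]
peg_tip s [([278.0, 227.0], 0.92), ([153.0, 242.0], 0.71), ([242.0, 344.0], 0.57)]
peg_tip d [([342.0, 227.0], 0.8), ([364.0, 182.0], 0.58), ([236.0, 195.0], 0.57)]
gate_pivot s [([310.0, 218.0], 0.92), ([287.0, 334.0], 0.8), ([181.0, 224.0], 0.79)]
gate_pivot d [([231.0, 214.0], 0.79), ([380.0, 191.0], 0.65), ([347.0, 246.0], 0.62), ([341.0, 224.0], 0.17)]
gate_knob s [([241.0, 339.0], 0.85), ([321.0, 231.0], 0.84), ([148.0, 239.0], 0.77)]
gate_knob d [([359.0, 172.0], 0.78), ([306.0, 232.0], 0.7), ([230.0, 184.0], 0.6)]
clamp s [([153.0, 342.0], 0.93)]
clamp d [([304.0, 219.0], 0.78)]
adapter s [([380.0, 318.0], 0.75), ([413.0, 210.0], 0.48)]
adapter d [([236.0, 325.0], 0.82), ([357.0, 403.0], 0.46)]
cap s [([452.0, 310.0], 0.6)]
cap d [([204.0, 378.0], 0.88), ([368.0, 221.0], 0.69)]
[ 0.17712251 -0.67724077  0.19183791] [ 3.14157981e+00 -1.10884950e-06  2.55805066e-01]
```

View pics/a.png

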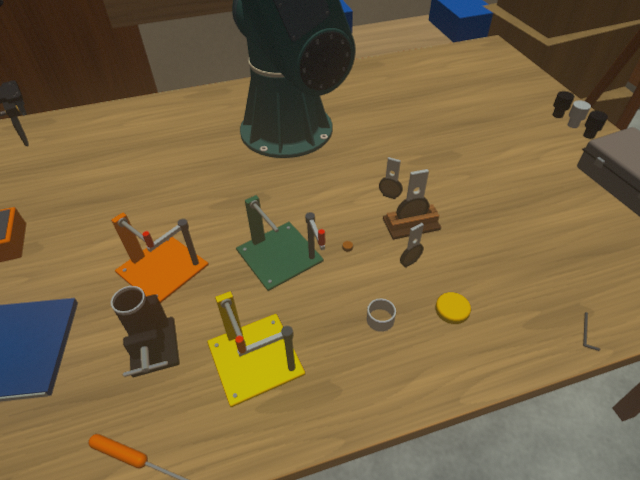

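View pics/b.png

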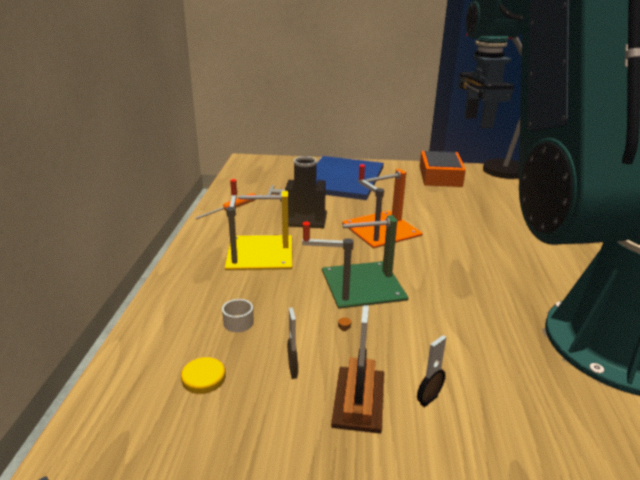

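Cells that could be taken for the filter, in the scene view: small one at (386,186), one in the rack at (412,205), small one at (413,252). I choose the one in the rack, which is the largest. Stands: green at (278,250), orange at (160,265), yellow at (255,355). I choose green, whose gate is open with its knob at (321,235).

```bash
cat > m.py <<'E'
from h import *
s=get_image("scene");d=get_image("side")
near={"filter_glass":((412,208),(358,374)),"filter_grip":((417,176),(362,327)),"filter_eye":((414,187),(366,344)),"rack":((410,222),(360,403)),
"peg_mid":((261,213),(370,223)),"peg_tip":((278,227),(342,227)),"gate_pivot":((310,218),(347,246)),"gate_knob":((321,231),(306,232)),"clamp":((153,342),(304,219)),"adapter":((380,318),(236,325)),"cap":((452,310),(204,378)),"thumbknob":((348,246),(344,323))}
P={}
for n,(a,b) in near.items():
    rs=[]
    for p,c in((s,a),(d,b)):
        L=[x["pixel"] for x in spot_point(p,n) if np.hypot(*(np.array(x["pixel"])-c))<15]
        if L: rs.append(ray(p,L[0]))
        else: print(n,"miss",p["shot"])
    if len(rs)==2:
        X,e=tri(rs);P[n]=X;print(n,np.round(X,4),round(e,4))
    elif rs: print(n,"one ray",[np.round(rs[0][0]+rs[0][1]*(z-rs[0][0][2])/rs[0][1][2],3) for z in(0,.135)])
a=cv2.cvtColor(s["img"],cv2.COLOR_RGB2BGR)
c1=cv2.resize(a[140:280,350:480],(520,560),interpolation=2)
cv2.imwrite("pics/c.png",c1)
E
python3 m.py
```

```text
filter_glass [0.4882 0.1826 0.0486] 0.0007
filter_grip [0.4861 0.1844 0.1412] 0.0047
filter_eye [0.4801 0.1882 0.1136] 0.0022
rack [4.900e-01 1.893e-01 2.000e-04] 0.0009
peg_mid [ 0.4804 -0.1697  0.1391] 0.0039
peg_tip [ 0.5328 -0.143   0.1401] 0.0032
gate_pivot [ 0.5138 -0.0789  0.1291] 0.0021
gate_knob [ 0.5949 -0.0757  0.1682] 0.0005
clamp miss 3
clamp one ray [array([ 0.641, -0.442,  0.   ]), array([ 0.613, -0.169,  0.135])]
adapter [ 0.7159  0.0161 -0.0034] 0.0044
cap [ 7.415e-01  1.641e-01 -3.000e-04] 0.0011
thumbknob [ 0.5153  0.0107 -0.0014] 0.0001
```

View pics/c.png

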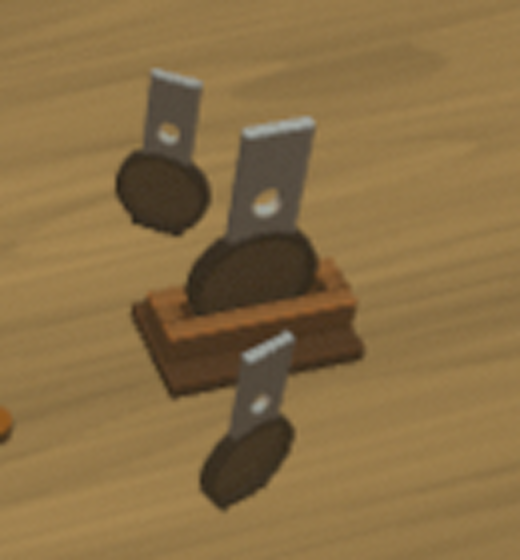

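The rack cell at crop (265,215) is clearly the larger one, so the choice holds. Next I set up a move helper and get the wrist camera geometry.

```bash
cat > go.py <<'E'
from h import *
def rowto(pos,rpy):
    o=monitor.get_obs(); R0=R.from_euler("xyz",o["orientation"]); R1=R.from_euler("xyz",rpy)
    w=(R0.inv()*R1).as_rotvec()/(np.pi/2); t=R0.inv().apply(np.array(pos)-o["position"])/.5
    print("row",np.round(np.r_[w,t],4).tolist())
    return R0
E
python3 - <<'E'
from go import *
w=get_image("wrist");o=monitor.get_obs()
R0=R.from_euler("xyz",o["orientation"]);T=np.array(w["T"])
print("cam in tool",R0.inv().apply(T[:3,3]-o["position"]),"view dir",R0.inv().apply(-T[:3,2]),w["fx"],o["width"],o["ft_force"])
rowto([.43,-.15,.38],[np.pi,0,1.97])
E
```

```text
cam in tool [ 0.07225359  0.00038436 -0.1930417 ] view dir [-0.2595036   0.00157368  0.96574086] 368.5804406968988 0.9998641955075988 [-0.52027763  0.7329757  -0.48322193]
row [0.0, 0.0, -1.0913, 0.7561, -0.8922, -0.3763]
```

>>> {"method": "send_rows", "body": {
  "rows": [
    [[0,0,-0.1,0.02,-0.02,-0.2,-1],[0,0,-0.9,0.9,-0.89,-0.26,-1],[0,0,-0.9,0.9,-0.89,-0.26,-1],[0,0,-0.9,0.9,-0.89,-0.26,-1],[0,0,-0.9,0.9,-0.89,-0.26,-1],[0,0,-0.9,0.9,-0.89,-0.26,-1],[0,0,-0.9,0.9,-0.89,-0.26,-1],[0,0,-0.9,0.9,-0.89,-0.26,-1]]
  ]
}}

```text
time_s: 3.55
position: [0.4041, -0.2938, 0.3017]
orientation: [3.141, 0.0, 1.674]
ft_force: [0.1, -0.2, 1.4]
width: 0.995
grasp_force: 0.0
```

Run:
```python
from go import *
o=monitor.get_obs();print(o["time_s"],o["position"],o["orientation"],o["q"])
rowto([.5,-.13,.32],[np.pi,0,1.97])
```

```text
3.55 [ 0.40405699 -0.29381895  0.30170513] [3.14101356e+00 4.73240753e-04 1.67440399e+00] [-6.75426334e-01 -7.35851132e-02  2.04723614e+00  7.62392301e-05
  1.16719705e+00 -7.79064045e-01]
row [0.0003, 0.0004, -0.1882, 0.306, 0.2248, -0.0366]
```

>>> {"method": "send_rows", "body": {
  "rows": [
    [[0,0,-0.19,0.306,0.225,-0.037,-1],[0,0,-0.19,0.306,0.225,-0.037,-1],[0,0,-0.19,0.306,0.225,-0.037,-1],[0,0,-0.19,0.306,0.225,-0.037,-1],[0,0,-0.19,0.306,0.225,-0.037,-1]]
  ]
}}

```text
time_s: 4.18
position: [0.5001, -0.1322, 0.3196]
orientation: [-3.141, 0.0, 1.969]
ft_force: [-0.1, -0.1, 0.1]
width: 0.998
grasp_force: 0.0
```

```bash
cat > st.py <<'E'
from go import *
import sys
w=get_image("wrist");o=monitor.get_obs();print(o["time_s"],o["position"],o["orientation"])
Z={"peg_mid":.135,"peg_tip":.135,"gate_pivot":.135,"gate_knob":.162,"filter_glass":.052,"filter_grip":.148,"filter_eye":.115,"rack":0.}
for n in sys.argv[2:]:
    for x in spot_point(w,n): print(n,np.round(x["pixel"],1),round(x["p"],2),np.round(atz(w,x["pixel"],Z[n]),4))
save(w,sys.argv[1])
E
python3 st.py d.png peg_mid peg_tip gate_pivot gate_knob
```

```text
4.225 [ 0.49978701 -0.13281278  0.31948802] [-3.14120783e+00 -9.22495405e-05  1.96768201e+00]
peg_mid [283.  232.2] 0.62 [ 0.4772 -0.1646  0.135 ]
peg_tip [336.4 245.3] 0.92 [ 0.5349 -0.1559  0.135 ]
peg_tip [214.7 408.3] 0.88 [ 0.4817 -0.401   0.135 ]
gate_pivot [206.9 356.3] 0.96 [ 0.4503 -0.3369  0.135 ]
gate_pivot [351.6 169.8] 0.79 [ 0.5172 -0.0774  0.135 ]
gate_pivot [584.   56.2] 0.39 [0.6742 0.1022 0.135 ]
gate_knob [431.  204.5] 0.59 [ 0.5977 -0.0769  0.162 ]
```

View pics/d.png

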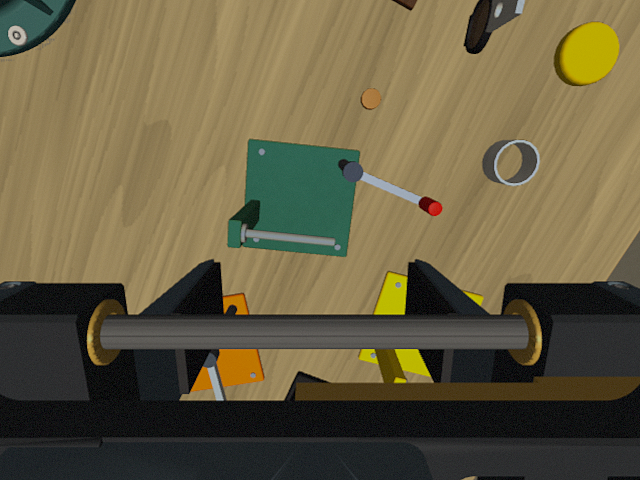

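The green stand: peg from (247,234) to its tip at (335,242), gate pivot at (352,171), red knob top at (433,208). The gate stands well open. Next I segment the peg to get its axis.

Run:
```python
from go import *
w=get_image("wrist")
im=w["img"].astype(int);hsv=cv2.cvtColor(w["img"],cv2.COLOR_RGB2HSV)
m=np.zeros((480,640),bool);m[222:256,240:345]=True
m&=(hsv[...,1]<50)&(hsv[...,2]>90)
n,l,stt,c=cv2.connectedComponentsWithStats(m.astype(np.uint8));k=1+np.argmax(stt[1:,4]);v,u=np.where(l==k)
W=np.array([atz(w,(a,b),.135) for a,b in zip(u,v)])[:,:2]
mu=W.mean(0);U,S,V=np.linalg.svd(W-mu,full_matrices=False);d=V[0]*np.sign(V[0][0]);t=(W-mu)@d
q=(W-mu)@np.array([-d[1],d[0]])
print(stt[k],"angle",np.degrees(np.arctan2(d[1],d[0])),"ends",mu+d*t.min(),mu+d*t.max(),"len",np.ptp(t),"width",np.ptp(q),q.std())
for z in(.162,.176):
  mk=(hsv[...,1]>180)&((hsv[...,0]<6)|(hsv[...,0]>174))&(hsv[...,2]>100);mk[:,:400]=0;mk[260:]=0
  v,u=np.where(mk);print("knob px",u.mean(),v.mean(),atz(w,(u.mean(),v.mean()),z))
```

```text
[241 224 100  25 830] angle 16.797181112541352 ends [ 0.43576217 -0.18246787] [ 0.53720977 -0.15184448] len 0.10596889499984624 width 0.018811849570349204 0.003099641590265023
knob px 435.4294871794872 207.30769230769232 [ 0.60270814 -0.07893184  0.162     ]
knob px 435.4294871794872 207.30769230769232 [ 0.59745937 -0.0784364   0.176     ]
```

Run:
```python
from go import *
w=get_image("wrist")
hsv=cv2.cvtColor(w["img"],cv2.COLOR_RGB2HSV)
m=np.zeros((480,640),bool);m[222:256,258:345]=True
m&=(hsv[...,1]<50)&(hsv[...,2]>90)
n,l,stt,c=cv2.connectedComponentsWithStats(m.astype(np.uint8));k=1+np.argmax(stt[1:,4]);m=l==k
us=np.arange(262,334);mid=np.array([np.where(m[:,a])[0].mean() for a in us]);wd=np.array([m[:,a].sum() for a in us])
print(wd)
p=np.polyfit(us,mid,1);umax=np.where(m)[1].max();print("res",np.abs(np.polyval(p,us)-mid).max(),umax)
A=atz(w,(262,np.polyval(p,262)),.135);B=atz(w,(umax+.5,np.polyval(p,umax)),.135);d=B-A
print("peg angle",np.degrees(np.arctan2(d[1],d[0])),"tip",B)
g=(hsv[...,0]>60)&(hsv[...,0]<90)&(hsv[...,1]>90);g[:130]=0;g[270:]=0;g[:,:225]=0;g[:,370:]=0
tops=[];rt=[]
for a in range(260,335): tops.append((a,np.where(g[:,a])[0].min()))
for b in range(190,245): rt.append((np.where(g[b])[0].max()+1,b))
def fit(L,z):
    X=np.array([atz(w,t,z)[:2] for t in L]);mu=X.mean(0);V=np.linalg.svd(X-mu)[2][0];r=np.abs((X-mu)@np.array([-V[1],V[0]])).max();return np.degrees(np.arctan2(V[1],V[0])),mu,r
print(fit(tops,.01),fit(rt,.01))
```

```text
[8 9 7 8 8 8 8 8 8 8 8 8 7 8 8 8 8 8 8 8 8 8 8 7 8 8 8 8 8 8 8 8 8 8 8 8 8
 8 8 8 8 8 8 8 8 8 8 8 8 8 8 8 7 8 7 8 8 8 8 8 8 8 7 8 7 8 8 8 8 8 8 8]
res 0.5147544322249473 340
peg angle 16.928778416840963 tip [ 0.53698518 -0.15135407  0.135     ]
(np.float64(16.89673942675866), array([ 0.45200785, -0.07939656]), np.float64(0.0006469502609982034)) (np.float64(-73.06999558126635), array([ 0.55874801, -0.14145034]), np.float64(0.0008711883598775626))
```

>>> {"method": "send_rows", "body": {
  "rows": [
    [[0,0,0,0.5,0.223,0,-1],[0,0,0,0.5,0.223,0,-1],[0,0,0,0.5,0.223,0,-1],[0,0,0,0.5,0.223,0,-1],[0,0,0,0.5,0.223,0,-1],[0,0,0,0.5,0.223,0,-1],[0,0,0,0.5,0.223,0,-1],[0,0,0,0.5,0.223,0,-1]]
  ]
}}

```text
time_s: 5.52
position: [0.5064, 0.1403, 0.3197]
orientation: [-3.142, 0.0, 1.966]
ft_force: [-0.3, -1.7, 0.8]
width: 0.999
grasp_force: 0.0
```

```bash
python3 st.py e.png filter_glass filter_grip filter_eye rack
```

```text
5.575 [0.5064524  0.14039092 0.31970599] [3.14156092e+00 4.83346919e-05 1.96646603e+00]
filter_glass [311.3 162.7] 0.88 [0.4847 0.1813 0.052 ]
filter_glass [372.6 230.7] 0.82 [0.5903 0.1325 0.052 ]
filter_glass [228.1 130.7] 0.75 [0.3782 0.1775 0.052 ]
filter_glass [254.8 384. ] 0.58 [ 0.5298 -0.1403  0.052 ]
filter_grip [386.4 246.6] 0.88 [0.5872 0.1382 0.148 ]
filter_grip [215.2 130.4] 0.75 [0.3876 0.1792 0.148 ]
filter_grip [312.5 166.9] 0.69 [0.4859 0.1834 0.148 ]
filter_eye [383.4 240.4] 0.79 [0.5908 0.1372 0.115 ]
filter_eye [314.1 162.3] 0.64 [0.4863 0.1863 0.115 ]
filter_eye [219.2 131.1] 0.59 [0.3834 0.1776 0.115 ]
filter_eye [255.4 383.2] 0.38 [ 0.523  -0.0914  0.115 ]
rack [311.2 158.8] 0.87 [0.4833 0.1831 0.    ]
```

View pics/e.png

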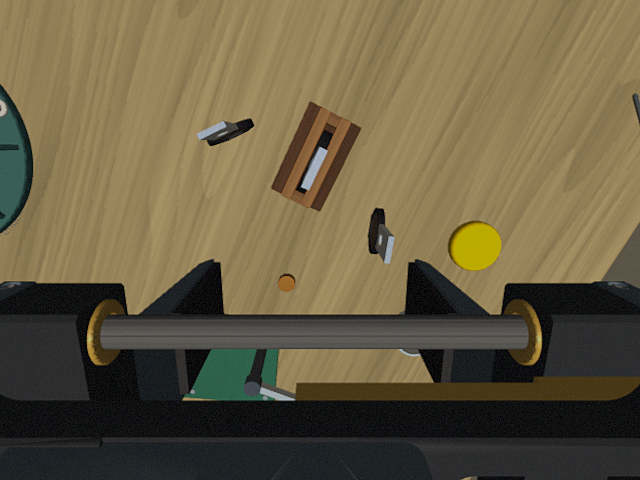

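The rack is at (316,157), and the tab's bright top edge in it runs from (324,149) to (307,189). I measure the tab's centre and yaw from that.

Run:
```python
from go import *
w=get_image("wrist");hsv=cv2.cvtColor(w["img"],cv2.COLOR_RGB2HSV)
m=np.zeros((480,640),bool);m[110:205,280:350]=True
m&=(hsv[...,1]<60)&(hsv[...,2]>120)
n,l,stt,c=cv2.connectedComponentsWithStats(m.astype(np.uint8));k=1+np.argmax(stt[1:,4]);v,u=np.where(l==k)
print(stt[k],[int(hsv[b,a,2]) for a,b in zip(u[::25],v[::25])])
W=np.array([atz(w,(a,b),.167)[:2] for a,b in zip(u,v)])
r=cv2.minAreaRect((W*1e4).astype(np.float32));print(r)
mu=W.mean(0);V=np.linalg.svd(W-mu,full_matrices=False)[2][0];print(mu,np.degrees(np.arctan2(V[1],V[0])))
for n,lo,hi in(("rack",0,15),):
  mk=(hsv[...,0]<15)&(hsv[...,1]>125);mk[:95]=0;mk[215:]=0;mk[:,:265]=0;mk[:,365:]=0
  v,u=np.where(mk);X=np.array([atz(w,(a,b),.03)[:2] for a,b in zip(u,v)]);print(len(u),cv2.minAreaRect((X*1e4).astype(np.float32)))
```

```text
[301 148  27  43 424] [173, 195, 195, 195, 192, 192, 191, 140, 189, 189, 200, 192, 191, 146, 188, 192, 201]
((4871.76953125, 1836.169189453125), (404.0215759277344, 88.0571060180664), 86.74044799804688)
[0.48719205 0.18403386] -93.31117215787448
2887 ((4866.79736328125, 1859.16650390625), (1200.351318359375, 706.6580200195312), 86.65487670898438)
```

Run:
```python
from go import *
rowto([.4871,.1838,.2],[np.pi,0,1.513])
rowto([.4871,.1838,.129],[np.pi,0,1.513])
```

```text
row [0.0001, 0.0, 0.2894, 0.0937, -0.0027, 0.2395]
row [0.0001, 0.0, 0.2894, 0.0937, -0.0027, 0.3815]
```

>>> {"method": "send_rows", "body": {
  "rows": [
    [[0,0,0.289,0.0937,-0.0027,0.06,-1],[0,0,0.289,0.0937,-0.0027,0.16,-1],[0,0,0.289,0.0937,-0.0027,0.22,-1],[0,0,0.289,0.0937,-0.0027,0.22,-1],[0,0,0.289,0.0937,-0.0027,0.22,-1]]
  ]
}}

```text
time_s: 6.45
position: [0.4878, 0.1843, 0.211]
orientation: [3.14, -0.001, 1.516]
ft_force: [0.3, -0.3, 0.3]
width: 0.999
grasp_force: 0.0
```

Run:
```python
from go import *
w=get_image("wrist");hsv=cv2.cvtColor(w["img"],cv2.COLOR_RGB2HSV)
rowto([.4871,.1838,.129],[np.pi,0,1.513]);print(monitor.get_obs()["position"],monitor.get_obs()["orientation"])
for n in("filter_grip","filter_eye"):
  for x in spot_point(w,n): print(n,np.round(x["pixel"],1),round(x["p"],2),np.round(atz(w,x["pixel"],.148 if 'grip' in n else .115),4))
print(proj(w,[.4871,.1838,.167]))
save(w,"f.png")
```

```text
row [0.0013, -0.0005, 0.0015, -0.0013, -0.002, 0.1647]
[0.48797815 0.1843124  0.21133856] [ 3.13957222e+00 -8.43440639e-04  1.51538970e+00]
filter_grip [180.8 251.1] 0.84 [0.3907 0.1843 0.148 ]
filter_grip [311.5 244. ] 0.65 [0.4856 0.1844 0.148 ]
filter_grip [446.7 285.9] 0.65 [0.5844 0.1465 0.148 ]
filter_eye [192.6 242.5] 0.88 [0.3884 0.1818 0.115 ]
filter_eye [434.8 272.8] 0.79 [0.586  0.1446 0.115 ]
[313.59836555 252.46885055]
```

View pics/f.png

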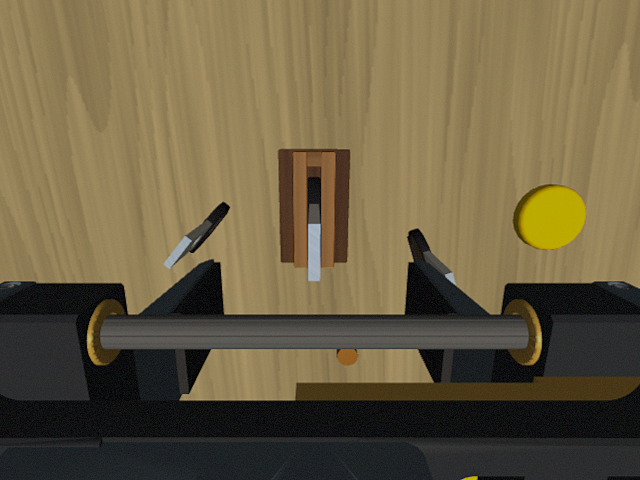

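The tab's top edge lies at (314,252), where I predicted it, with the small cells clear on both sides. I narrow the fingers, go down and grip.

>>> {"method": "send_rows", "body": {
  "rows": [
    [[0.001,-0.0005,0.0015,-0.001,-0.002,0,0],[0.001,-0.0005,0.0015,-0.001,-0.002,0,0],[0.001,-0.0005,0.0015,-0.001,-0.002,0.07,0],[0.001,-0.0005,0.0015,-0.001,-0.002,0.15,0],[0.001,-0.0005,0.0015,-0.001,-0.002,0.1647,0],[0.001,-0.0005,0.0015,-0.001,-0.002,0.1647,0],[0.001,-0.0005,0.0015,-0.001,-0.002,0.1647,0]]
  ],
  "grip_force": 25
}}

```text
time_s: 7.48
position: [0.4869, 0.184, 0.1288]
orientation: [3.141, 0.0, 1.512]
ft_force: [0.3, 0.4, 0.3]
width: 0.502
grasp_force: 0.0
```

>>> {"method": "send_rows", "body": {
  "rows": [
    [[0,0,0,0,0,0,1],[0,0,0,0,0,0,1],[0,0,0,0,0,0,1],[0,0,0,0,0,0,1],[0,0,0,0,0,0,1],[0,0,0,0,0,0,1]]
  ],
  "grip_force": 25
}}

```text
time_s: 8.22
position: [0.4861, 0.1837, 0.1274]
orientation: [-3.14, 0.001, 1.512]
ft_force: [0.8, -0.3, 1.1]
width: 0.086
grasp_force: 25.0
```

Run:
```python
from go import *
o=monitor.get_obs();print(o["time_s"],o["position"],o["orientation"],o["width"]*91,o["grasp_force"],o["ft_force"],o["torque"])
```

```text
8.225 [0.48613959 0.18367549 0.127396  ] [-3.14030023e+00  7.26248851e-04  1.51167898e+00] 7.847356272899318 24.97315138578415 [ 0.80533085 -0.3422516   1.12374737] [-0.05112309 -0.3595062   0.02502748]
```

>>> {"method": "send_rows", "body": {
  "rows": [
    [[0,0,0,0,0,-0.03,1],[0,0,0,0,0,-0.07,1],[0,0,0,0,0,-0.12,1],[0,0,0,0,0,-0.2,1],[0,0,0,0,0,-0.3,1],[0,0,0,0,0,-0.36,1],[0,0,0,0,0,-0.36,1]]
  ]
}}

```text
time_s: 9.1
position: [0.487, 0.1841, 0.3101]
orientation: [3.139, -0.001, 1.512]
ft_force: [0.6, -0.6, -3.2]
width: 0.088
grasp_force: 25.0
```

Run:
```python
from go import *
o=monitor.get_obs();print(o["time_s"],o["position"],o["orientation"],o["width"]*91,o["grasp_force"],o["ft_force"],o["torque"])
s=get_image("scene");d=get_image("side")
near={"peg_mid":((233,317),(262,198)),"peg_tip":((242,344),(236,195)),"gate_pivot":((287,334),(231,214)),"gate_knob":((241,339),(230,184)),
"filter_eye":(proj(s,o["position"]-[0,0,.014]),proj(d,o["position"]-[0,0,.014])),"filter_glass":(proj(s,o["position"]-[0,0,.077]),proj(d,o["position"]-[0,0,.077]))}
for n,(a,b) in near.items():
    rs=[]
    for p,c in((s,a),(d,b)):
        L=[x["pixel"] for x in spot_point(p,n) if np.hypot(*(np.array(x["pixel"])-c))<18]
        if L: rs.append(ray(p,L[0]))
        else: print(n,"miss")
    if len(rs)==2: print(n,tri(rs))
rowto([.58,-.138,.32],[np.pi,0,1.866])
```

```text
9.1 [0.48702247 0.1840744  0.31013737] [ 3.13939347e+00 -8.17626376e-04  1.51161923e+00] 7.995700582323037 24.98041659593582 [ 0.55887193 -0.56348502 -3.1607676 ] [-0.03594879 -0.23812226 -0.00530956]
peg_mid (array([ 0.71337179, -0.27514508,  0.12747115]), np.float64(0.0017601595980472756))
peg_tip (array([ 0.77587007, -0.27016984,  0.14142276]), np.float64(0.0024231546992622833))
gate_pivot (array([ 0.76927292, -0.19065594,  0.13175254]), np.float64(0.0007073715118080609))
gate_knob (array([ 0.7834898 , -0.27096893,  0.16837179]), np.float64(0.0006537056260588942))
filter_eye (array([0.47802689, 0.19176851, 0.29287634]), np.float64(0.0017738043981880348))
filter_glass (array([0.48559124, 0.18975355, 0.23464168]), np.float64(0.003817067178854234))
row [-0.0011, 0.0003, -0.2256, -0.6314, 0.2251, -0.0253]
```

>>> {"method": "send_rows", "body": {
  "rows": [
    [[0,0,-0.03,-0.06,0.022,-0.025,1],[0,0,-0.226,-0.631,0.225,-0.025,1],[0,0,-0.226,-0.631,0.225,-0.025,1],[0,0,-0.226,-0.631,0.225,-0.025,1],[0,0,-0.226,-0.631,0.225,-0.025,1],[0,0,-0.226,-0.631,0.225,-0.025,1],[0,0,-0.226,-0.631,0.225,-0.025,1],[0,0,-0.226,-0.631,0.225,-0.025,1]]
  ]
}}

```text
time_s: 10.8
position: [0.5797, -0.1377, 0.3197]
orientation: [-3.14, -0.0, 1.866]
ft_force: [-0.5, 0.4, -1.2]
width: 0.089
grasp_force: 25.0
```

Run:
```python
from go import *
o=monitor.get_obs();print(o["time_s"],o["position"],o["orientation"])
rowto([.58,-.138,.149],[np.pi,0,1.866])
```

```text
10.8 [ 0.57972666 -0.13771979  0.3196771 ] [-3.13950133e+00 -2.75231932e-04  1.86600117e+00]
row [-0.0013, -0.0002, 0.0, -0.0008, 0.0011, 0.3414]
```

>>> {"method": "send_rows", "body": {
  "rows": [
    [[0,0,0,0,0,0.1,1],[0,0,0,0,0,0.2,1],[0,0,0,0,0,0.29,1],[0,0,0,0,0,0.342,1],[0,0,0,0,0,0.342,1],[0,0,0,0,0,0.342,1]]
  ]
}}

```text
time_s: 11.55
position: [0.5804, -0.1374, 0.1503]
orientation: [-3.141, 0.001, 1.868]
ft_force: [-0.5, -0.2, -3.2]
width: 0.087
grasp_force: 25.0
```

Run:
```python
from go import *
o=monitor.get_obs();print(o["time_s"],o["position"],o["orientation"])
s=get_image("scene");d=get_image("side");w=get_image("wrist")
a=[cv2.resize(cv2.cvtColor(p["img"],cv2.COLOR_RGB2BGR)[y-60:y+75,x-60:x+73],None,fx=3,fy=3,interpolation=2) for p,x,y in((s,290,235),(d,330,230))]
cv2.imwrite("pics/g.png",np.hstack(a))
tip=np.array([.5365,-.1515,.135]);e=o["position"]-[0,0,.014]
for p in(s,d):
  for n in("peg_tip","filter_eye"): print(n,[np.round(x["pixel"],1).tolist() for x in spot_point(p,n)],np.round(proj(p,tip if n=="peg_tip" else e),1))
hsv=cv2.cvtColor(w["img"],cv2.COLOR_RGB2HSV)
```

```text
11.55 [ 0.58038957 -0.13740679  0.15032792] [-3.14117479e+00  9.66310405e-04  1.86754302e+00]
peg_tip [[153.0, 242.8], [242.6, 342.9], [279.6, 228.2]] [277.1 232.2]
filter_eye [[287.0, 242.6], [415.7, 241.4], [391.1, 170.7]] [289.3 245.4]
peg_tip [[236.8, 196.9], [341.7, 225.1], [362.1, 183.0]] [339.6 225.5]
filter_eye [[321.5, 227.6], [291.8, 335.0], [433.0, 358.7]] [317.5 227. ]
```

View pics/g.png

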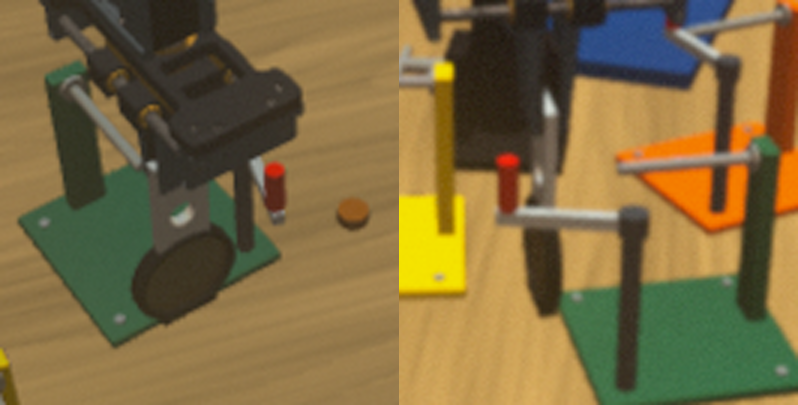

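The scene crop shows the peg line (72,85)→(140,165) running straight at the eye (182,213), and the side view agrees within about a pixel. I slide the eye on slowly and watch the force.

>>> {"method": "send_rows", "body": {
  "rows": [
    [[0,0,0,0,-0.03,0,1],[0,0,0,0,-0.06,0,1],[0,0,0,0,-0.075,0,1],[0,0,0,0,-0.085,0,1],[0,0,0,0,-0.095,0,1],[0,0,0,0,-0.105,0,1]]
  ]
}}

```text
time_s: 12.65
position: [0.5293, -0.1533, 0.149]
orientation: [-3.14, 0.0, 1.867]
ft_force: [-0.5, -0.3, -3.1]
width: 0.083
grasp_force: 25.0
```

Run:
```python
from go import *
o=monitor.get_obs();print(o["time_s"],o["position"],o["orientation"],o["ft_force"],o["torque"])
s=get_image("scene");d=get_image("side");w=get_image("wrist")
a=[cv2.resize(cv2.cvtColor(p["img"],cv2.COLOR_RGB2BGR)[y-50:y+50,x-50:x+50],None,fx=4,fy=4,interpolation=2) for p,x,y in((s,280,235),(d,340,225))]
cv2.imwrite("pics/i.png",np.hstack(a))
```

```text
12.65 [ 0.52927059 -0.15331243  0.14899981] [-3.13990672e+00  2.09188489e-04  1.86672345e+00] [-0.4781449  -0.31961147 -3.08157261] [ 0.02588135 -0.12939815 -0.00744712]
```

View pics/i.png

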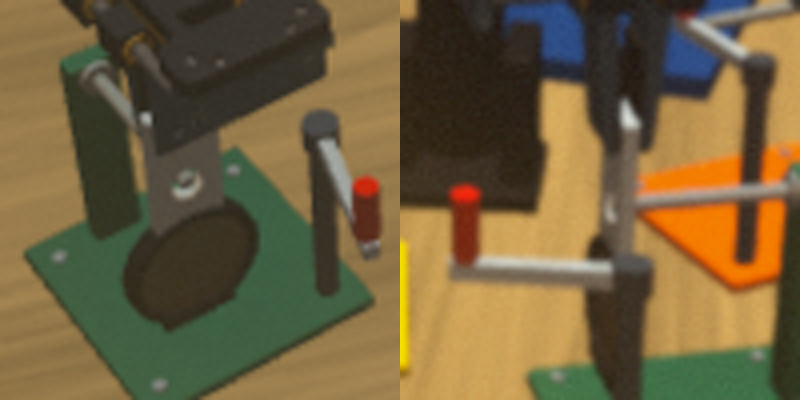

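The peg's bright tip shows centred in the eye at (188,183), with no contact force. I slide on to mid-peg.

>>> {"method": "send_rows", "body": {
  "rows": [
    [[0,0,0,0,-0.015,0,1],[0,0,0,0,-0.035,0,1],[0,0,0,0,-0.055,0,1],[0,0,0,0,-0.075,0,1],[0,0,0,0,-0.084,0,1],[0,0,0,0,-0.084,0,1],[0,0,0,0,-0.084,0,1]]
  ]
}}

```text
time_s: 13.68
position: [0.4895, -0.1655, 0.1491]
orientation: [-3.14, 0.0, 1.867]
ft_force: [1.1, 0.5, -2.0]
width: 0.081
grasp_force: 25.0
```

>>> {"method": "send_rows", "body": {
  "rows": [
    [[0,0,0,0,0,0.004,1],[0,0,0,0,0,0.006,1],[0,0,0,0,0,0.007,1],[0,0,0,0,0,0.007,1]]
  ]
}}

```text
time_s: 14.18
position: [0.4892, -0.1655, 0.1455]
orientation: [-3.14, 0.0, 1.867]
ft_force: [1.4, 0.1, -2.8]
width: 0.086
grasp_force: 25.0
```

>>> {"method": "send_rows", "body": {
  "rows": [
    [[0,0,0,0,0,0.001,1],[0,0,0,0,0,0.002,1],[0,0,0,0,0,0.002,1]]
  ]
}}

```text
time_s: 14.55
position: [0.4892, -0.1655, 0.1445]
orientation: [-3.14, 0.0, 1.867]
ft_force: [1.0, 0.3, -3.2]
width: 0.086
grasp_force: 25.0
```

Run:
```python
from go import *
o=monitor.get_obs();print(o["time_s"],o["position"],o["orientation"],o["ft_force"],o["torque"])
```

```text
14.55 [ 0.48923277 -0.16549252  0.14454197] [-3.13980464e+00  1.33025941e-04  1.86661539e+00] [ 1.02495532  0.27217936 -3.24820207] [ 9.98418315e-05 -1.06225165e-01 -1.56351067e-02]
```

>>> {"method": "send_rows", "body": {
  "rows": [
    [[0,0,0,0,0,0.001,1],[0,0,0,0,0,0.002,1],[0,0,0,0,0,0.002,1]]
  ]
}}

```text
time_s: 14.92
position: [0.4892, -0.1655, 0.1435]
orientation: [-3.14, 0.0, 1.867]
ft_force: [-0.1, -0.3, -2.2]
width: 0.088
grasp_force: 25.0
```

>>> {"method": "send_rows", "body": {
  "rows": [
    [[0,0,0,0,0,0.001,1],[0,0,0,0,0,0.0015,1],[0,0,0,0,0,0.0015,1],[0,0,0,0,0,0.0015,1]]
  ]
}}

```text
time_s: 15.42
position: [0.4893, -0.1655, 0.1429]
orientation: [-3.14, 0.0, 1.867]
ft_force: [-0.5, 0.4, -0.5]
width: 0.082
grasp_force: 25.0
```

The peg now carries the weight (fz is about 0). I release gently.

>>> {"method": "send_rows", "body": {
  "rows": [
    [[0,0,0,0,0,0,0.75],[0,0,0,0,0,0,0.7],[0,0,0,0,0,0,0.6],[0,0,0,0,0,0,0.4],[0,0,0,0,0,0,0.4],[0,0,0,0,0,0,0.4],[0,0,0,0,0,0,0.4]]
  ]
}}

```text
time_s: 16.3
position: [0.4893, -0.1655, 0.1428]
orientation: [-3.14, 0.0, 1.867]
ft_force: [0.3, 0.8, 0.1]
width: 0.297
grasp_force: 0.0
```

Run:
```python
from go import *
o=monitor.get_obs();print(o["time_s"],o["position"],o["width"]*91,o["ft_force"])
s=get_image("scene");d=get_image("side")
a=[cv2.resize(cv2.cvtColor(p["img"],cv2.COLOR_RGB2BGR)[y-50:y+50,x-50:x+50],None,fx=4,fy=4,interpolation=2) for p,x,y in((s,280,235),(d,350,225))]
cv2.imwrite("pics/j.png",np.hstack(a))
```

```text
16.3 [ 0.4892665  -0.16549712  0.14284019] 27.004938160245512 [0.29576679 0.80192224 0.11425002]
```

View pics/j.png

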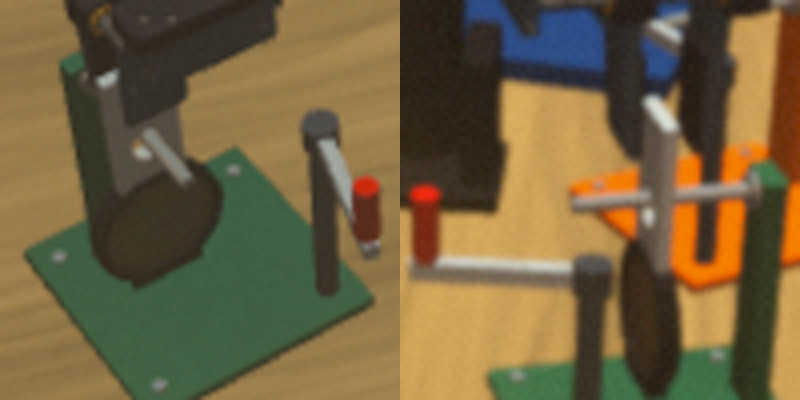

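The cell hangs on the peg in both views, with the peg through the eye and its tip free. I rise straight up, then turn towards the knob.

>>> {"method": "send_rows", "body": {
  "rows": [
    [[0,0,0,0,0,-0.03,0.4],[0,0,0,0,0,-0.1,0.4],[0,0,0,0,0,-0.2,0.4],[0,0,0,0,0,-0.28,0.4],[0,0,0,0,0,-0.28,0.3]]
  ]
}}

```text
time_s: 17.02
position: [0.4911, -0.166, 0.2871]
orientation: [3.138, 0.004, 1.867]
ft_force: [-0.6, -0.5, -0.1]
width: 0.344
grasp_force: 0.0
```

Run:
```python
from go import *
rowto([.597,-.0775,.26],[np.pi,0,3.1])
```

```text
row [0.0002, 0.0035, -0.7851, 0.1077, 0.2541, 0.0545]
```

>>> {"method": "send_rows", "body": {
  "rows": [
    [[0,0,-0.785,0.108,0.254,0.04,0.2],[0,0,-0.785,0.108,0.254,0.04,0.2],[0,0,-0.785,0.108,0.254,0.04,0.2],[0,0,-0.785,0.108,0.254,0.04,0.2],[0,0,-0.785,0.108,0.254,0.04,0.2],[0,0,-0.785,0.108,0.254,0.04,0.2],[0,0,-0.785,0.108,0.254,0.04,0.2],[0,0,-0.785,0.108,0.254,0.04,0.2]]
  ]
}}

```text
time_s: 18.02
position: [0.5948, -0.0767, 0.2623]
orientation: [-3.141, -0.002, 3.099]
ft_force: [0.8, 0.6, -0.8]
width: 0.402
grasp_force: 0.0
```

```bash
cat > kn.py <<'E'
from go import *
o=monitor.get_obs();print(o["time_s"],o["position"],o["orientation"],o["q"][5],o["width"]*91)
ps=[get_image(n) for n in("wrist","scene","side")]
near=[None,None,None]; rs=[]
for p in ps:
    hsv=cv2.cvtColor(p["img"],cv2.COLOR_RGB2HSV)
    m=(hsv[...,1]>170)&((hsv[...,0]<6)|(hsv[...,0]>174))&(hsv[...,2]>90)
    c=proj(p,[.596,-.0775,.162]); yy,xx=np.mgrid[:480,:640]; m&=np.hypot(xx-c[0],yy-c[1])<70
    n,l,st,ce=cv2.connectedComponentsWithStats(m.astype(np.uint8))
    print(c,[(st[i,4],st[i,:4].tolist(),np.round(ce[i],1).tolist()) for i in range(1,n) if st[i,4]>15], [np.round(x["pixel"],1).tolist() for x in spot_point(p,"gate_knob")])
    if n>1: k=1+np.argmax(st[1:,4]);rs.append(ray(p,ce[k]))
print(tri(rs),tri(rs[1:]))
E
python3 kn.py
```

```text
18.025 [ 0.59483957 -0.07666498  0.2622927 ] [-3.14091656e+00 -2.29442290e-03  3.09896865e+00] -1.6942632098562065 36.550763779808236
[314.30712537 235.33350411] [(np.int32(217), [305, 233, 17, 17], [313.5, 241.5])] [[312.3, 239.1], [187.4, 101.1]]
[320.273492   235.11463717] [(np.int32(23), [318, 230, 6, 5], [320.8, 231.6])] [[149.7, 238.1], [321.5, 236.2], [239.6, 343.9]]
[306.91208595 228.81438341] [(np.int32(32), [302, 221, 8, 6], [305.8, 223.2])] [[233.7, 184.6], [358.7, 171.1], [306.0, 231.4]]
(array([ 0.59808935, -0.07756893,  0.17386829]), np.float64(0.0006378109952485975)) (array([ 0.59812069, -0.07700646,  0.17400642]), np.float64(6.693582981767873e-05))
```

Run:
```python
from go import *
rowto([.598,-.0775,.147],[np.pi,0,3.12])
```

```text
row [-0.0005, -0.0011, -0.0136, -0.0062, -0.0012, 0.2311]
```

>>> {"method": "send_rows", "body": {
  "rows": [
    [[0,0,-0.014,-0.006,-0.001,0.03,0.2],[0,0,-0.014,-0.006,-0.001,0.11,0.2],[0,0,-0.014,-0.006,-0.001,0.19,0.2],[0,0,-0.014,-0.006,-0.001,0.231,0.2],[0,0,-0.014,-0.006,-0.001,0.231,0.2],[0,0,-0.014,-0.006,-0.001,0.231,0.5]]
  ],
  "grip_force": 6
}}

```text
time_s: 19.08
position: [0.5989, -0.0776, 0.1483]
orientation: [-3.141, 0.0, 3.122]
ft_force: [-0.5, -0.2, 0.2]
width: 0.319
grasp_force: 0.0
```

>>> {"method": "send_rows", "body": {
  "rows": [
    [[0,0,0,0,0,0,0.7],[0,0,0,0,0,0,1],[0,0,0,0,0,0,1],[0,0,0,0,0,0,1],[0,0,0,0,0,0,1]]
  ]
}}

```text
time_s: 19.7
position: [0.5987, -0.0775, 0.148]
orientation: [-3.141, -0.0, 3.122]
ft_force: [-0.0, 0.1, 7.5]
width: 0.145
grasp_force: 6.0
```

Run:
```python
from go import *
o=monitor.get_obs();print(o["time_s"],o["position"],o["orientation"],o["width"]*91,o["grasp_force"],o["ft_force"])
P=np.array([.5185,-.077]); 
for a in (-10,-20,-30,-40,-50,-60,-68,-73.1):
    r=np.radians(a); print(a,end=' '); rowto(np.r_[P+.08*np.array([np.cos(r),np.sin(r)]),.147],[np.pi,0,3.12+r])
```

```text
19.7 [ 0.5986686  -0.0774911   0.14797199] [-3.14068916e+00 -7.87404034e-05  3.12174702e+00] 13.157987706831511 6.001794710755348 [-2.96791524e-03  9.63672884e-02  7.51502725e+00]
-10 row [-0.0006, 0.0, 0.1122, 0.0022, -0.0268, 0.002]
-20 row [-0.0006, 0.0001, 0.2233, 0.0089, -0.0539, 0.002]
-30 row [-0.0006, 0.0001, 0.3344, 0.0202, -0.0794, 0.002]
-40 row [-0.0006, 0.0002, 0.4456, 0.0357, -0.1026, 0.002]
-50 row [-0.0006, 0.0002, 0.5567, 0.0551, -0.1227, 0.0021]
-60 row [-0.0005, 0.0003, 0.6678, 0.0776, -0.1391, 0.0021]
-68 row [-0.0005, 0.0003, 0.7567, 0.0975, -0.1493, 0.0021]
-73.1 row [-0.0005, 0.0003, 0.8133, 0.1108, -0.1543, 0.0021]
```

>>> {"method": "send_rows", "body": {
  "rows": [
    [[0,0,0,0,0,-0.006,1],[0,0,0.056,0.0005,-0.013,-0.006,1],[0,0,0.112,0.002,-0.027,-0.006,1],[0,0,0.167,0.005,-0.04,-0.006,1],[0,0,0.223,0.009,-0.054,-0.006,1],[0,0,0.223,0.009,-0.054,-0.006,1]]
  ]
}}

```text
time_s: 20.45
position: [0.5927, -0.1046, 0.1499]
orientation: [-3.14, -0.001, 2.772]
ft_force: [2.8, -1.7, -5.0]
width: 0.141
grasp_force: 6.0
```

Run:
```python
from go import *
o=monitor.get_obs();print(o["time_s"],o["position"],o["orientation"],o["width"]*91,o["grasp_force"],o["ft_force"])
P=np.array([.5185,-.077]); 
for a in (-30,-40,-50,-60,-68,-73.1,-75):
    r=np.radians(a); print(a,end=' '); rowto(np.r_[P+.08*np.array([np.cos(r),np.sin(r)]),.15],[np.pi,0,3.12+r])
```

```text
20.45 [ 0.5927432  -0.10462049  0.14989096] [-3.14021688e+00 -1.42915741e-03  2.77151622e+00] 12.85757612827485 5.998608022928238 [ 2.75802045 -1.6907062  -5.03626319]
-30 row [-0.001, -0.0008, 0.1115, 0.0003, -0.0267, -0.0002]
-40 row [-0.001, -0.0007, 0.2226, 0.0069, -0.0538, -0.0001]
-50 row [-0.0011, -0.0007, 0.3337, 0.0182, -0.0793, -0.0001]
-60 row [-0.0012, -0.0006, 0.4448, 0.0337, -0.1025, -0.0]
-68 row [-0.0012, -0.0005, 0.5337, 0.0489, -0.1188, 0.0]
-73.1 row [-0.0012, -0.0004, 0.5904, 0.0597, -0.1281, 0.0]
-75 row [-0.0012, -0.0004, 0.6115, 0.0639, -0.1313, 0.0001]
```

>>> {"method": "send_rows", "body": {
  "rows": [
    [[0,0,0.056,0,-0.013,0,1],[0,0,0.112,0.0005,-0.027,0,1],[0,0,0.167,0.003,-0.04,0,1],[0,0,0.223,0.007,-0.054,0,1],[0,0,0.278,0.012,-0.067,0,1],[0,0,0.334,0.018,-0.079,0,1],[0,0,0.39,0.026,-0.091,0,1],[0,0,0.445,0.034,-0.1025,0,1]]
  ]
}}

```text
time_s: 21.45
position: [0.5581, -0.1458, 0.1499]
orientation: [-3.139, -0.001, 2.072]
ft_force: [0.7, 0.0, -5.6]
width: 0.144
grasp_force: 6.0
```

Run:
```python
from go import *
o=monitor.get_obs();print(o["time_s"],o["position"],o["orientation"],o["width"]*91,o["grasp_force"],o["ft_force"])
P=np.array([.5185,-.077]); 
for a in (-65,-68,-71,-73.1,-75):
    r=np.radians(a); print(a,end=' '); rowto(np.r_[P+.08*np.array([np.cos(r),np.sin(r)]),.15],[np.pi,0,3.12+r])
```

```text
21.45 [ 0.55809547 -0.14580157  0.14989402] [-3.13935651e+00 -6.05169363e-04  2.07211232e+00] 13.121754718807761 5.99541574716568 [ 0.70454128  0.04124383 -5.58082824]
-65 row [-0.0014, -0.0003, 0.0551, -0.0009, -0.0137, -0.0002]
-68 row [-0.0014, -0.0003, 0.0884, -0.0002, -0.022, -0.0002]
-71 row [-0.0015, -0.0002, 0.1218, 0.001, -0.0303, -0.0001]
-73.1 row [-0.0015, -0.0002, 0.1451, 0.0021, -0.0361, -0.0001]
-75 row [-0.0015, -0.0002, 0.1662, 0.0033, -0.0413, -0.0001]
```

>>> {"method": "send_rows", "body": {
  "rows": [
    [[0,0,0.055,0,-0.0137,0,1],[0,0,0.088,0,-0.022,0,1],[0,0,0.122,0.001,-0.03,0,1],[0,0,0.135,0.0015,-0.0335,0,1],[0,0,0.135,0.0015,-0.0335,0,1]]
  ]
}}

```text
time_s: 22.08
position: [0.5429, -0.1528, 0.1498]
orientation: [-3.139, -0.001, 1.862]
ft_force: [-2.1, 4.1, -4.5]
width: 0.145
grasp_force: 6.0
```

>>> {"method": "send_rows", "body": {
  "rows": [
    [[0,0,0.005,0,-0.002,0,1],[0,0,0.01,0,-0.004,0,1],[0,0,0.01,0,-0.004,0,1]]
  ]
}}

```text
time_s: 22.45
position: [0.5417, -0.1534, 0.15]
orientation: [-3.14, -0.001, 1.846]
ft_force: [1.5, 6.1, -6.7]
width: 0.144
grasp_force: 6.0
```

Run:
```python
from go import *
o=monitor.get_obs();print(o["time_s"],o["position"],o["orientation"],o["ft_force"],o["torque"])
```

```text
22.45 [ 0.54167598 -0.15336344  0.15000524] [-3.14005913e+00 -5.36993114e-04  1.84585264e+00] [ 1.49905551  6.08003211 -6.74661114] [ 1.20006445 -0.416545   -0.03412672]
```

>>> {"method": "send_rows", "body": {
  "rows": [
    [[0,0,0,0,-0.001,0,1],[0,0,0,0,-0.002,0,1],[0,0,0,0,-0.002,0,1]]
  ]
}}

```text
time_s: 22.82
position: [0.5415, -0.1537, 0.1503]
orientation: [3.142, 0.0, 1.846]
ft_force: [5.4, 7.0, -7.8]
width: 0.147
grasp_force: 6.0
```

>>> {"method": "send_rows", "body": {
  "rows": [
    [[0,0,0,0,-0.001,0,1],[0,0,0,0,-0.002,0,1],[0,0,0,0,-0.002,0,1]]
  ]
}}

```text
time_s: 23.2
position: [0.5413, -0.154, 0.1506]
orientation: [3.14, 0.001, 1.846]
ft_force: [9.5, 6.9, -9.3]
width: 0.148
grasp_force: 6.0
```

Run:
```python
from go import *
o=monitor.get_obs();print(o["time_s"],o["position"],o["orientation"],o["ft_force"],o["width"]*91)
s=get_image("scene");d=get_image("side")
a=[cv2.resize(cv2.cvtColor(p["img"],cv2.COLOR_RGB2BGR)[y-50:y+50,x-50:x+50],None,fx=4,fy=4,interpolation=2) for p,x,y in((s,280,235),(d,350,225))]
cv2.imwrite("pics/k.png",np.hstack(a))
```

```text
23.2 [ 0.54129247 -0.1539677   0.15058096] [3.14006766e+00 6.75448696e-04 1.84579695e+00] [ 9.45560759  6.92272625 -9.26351485] 13.483917984539953
```

The force builds at the stop (about 11 N along the peg) while the knob no longer moves, so the gate is shut. I release and withdraw upwards.

>>> {"method": "send_rows", "body": {
  "rows": [
    [[0,0,0,0,0,0,0.6],[0,0,0,0,0,0,0.4],[0,0,0,0,0,0,0.3],[0,0,0,0,0,0,0.3],[0,0,0,0,0,0,0.3]]
  ]
}}

```text
time_s: 23.92
position: [0.5397, -0.1545, 0.1503]
orientation: [-3.14, 0.0, 1.845]
ft_force: [0.2, 0.2, 0.3]
width: 0.344
grasp_force: 0.0
```

>>> {"method": "send_rows", "body": {
  "rows": [
    [[0,0,0,0,0,-0.03,0.3],[0,0,0,0,0,-0.1,0.3],[0,0,0,0,0,-0.2,0.3],[0,0,0,0,0,-0.3,0.3],[0,0,0,0.1,0,-0.3,0.3],[0,0,0,-0.2,0,-0.3,0.3],[0,0,0,-0.2,0,-0.3,0.3],[0,0,0,-0.2,0,-0.3,0.3]]
  ]
}}

```text
time_s: 24.92
position: [0.5675, -0.253, 0.3013]
orientation: [-3.141, 0.001, 1.843]
ft_force: [-0.2, 0.1, 0.4]
width: 0.353
grasp_force: 0.0
```

Run:
```python
from go import *
o=monitor.get_obs();print(o["time_s"],o["position"],o["ft_force"])
s=get_image("scene");d=get_image("side");w=get_image("wrist")
a=[cv2.resize(cv2.cvtColor(p["img"],cv2.COLOR_RGB2BGR)[y-50:y+50,x-50:x+50],None,fx=4,fy=4,interpolation=2) for p,x,y in((s,280,235),(d,350,225))]
b=cv2.cvtColor(w["img"],cv2.COLOR_RGB2BGR)[0:300,120:520]
cv2.imwrite("pics/l.png",np.vstack([np.hstack(a)[:300],np.hstack([b,cv2.resize(b[100:250,200:400],(400,300))])]))
```

```text
24.925 [ 0.56747217 -0.25298866  0.30131448] [-0.15843799  0.13499529  0.42923055]
```

View pics/l.png

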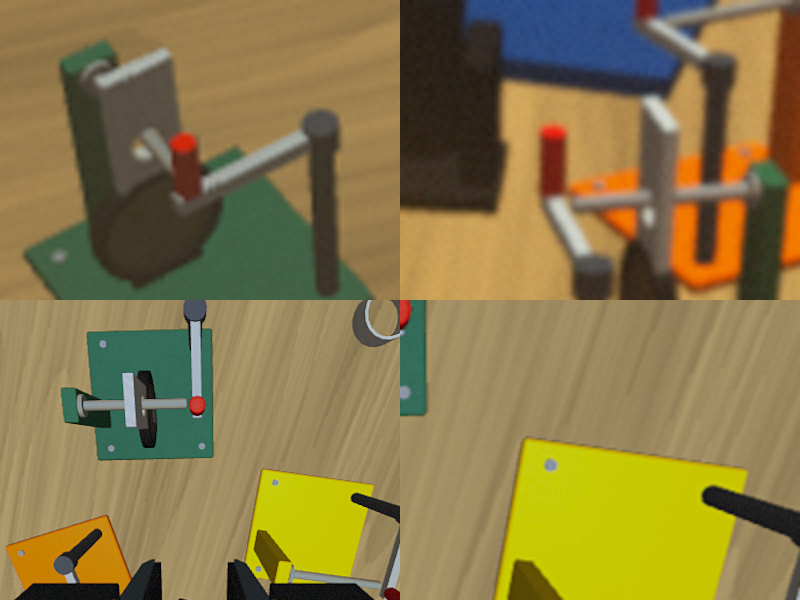

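The cell hangs on the peg. The gate arm (195,312)→(197,405) is parallel to the base edge, with the knob across the peg tip, so it is fully shut. Nothing touches the robot, so I hand the job in.

```bash
python3 -c "
from cell import job
print(job.sign_off())"
```

```text
the job is handed in; nothing more can be done
None
```

The filter cell hangs by its eye on the green stand's peg with the gate shut against its stop, and the job was handed in at about 25 s; no verdict came back.

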